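Fit the stop sleeve on the press's guide pillar until it clicks

ROBOT

A 6-joint arm with a two-finger parallel gripper is mounted at the origin on the work surface. World frame = base frame: x ahead of the robot, y to its left, z up, the work surface at z = 0. Lengths are in m, angles in degrees, forces in N, time in s.
With the tool pointing down it reaches from about 0.375 to 0.9 m from the base axis. Payload 3.1 kg.
Tool frame: the origin (TCP) lies on the centre line of the jaws, within the pads' length; the fingertips stand 25 mm ahead of it and the grasp point (between the pads) lies 6 mm ahead of it; z points along the fingers, y is the line along which they close (so a half turn about z gives the same grasp; the last joint's range is limited). The gripper opens to 87 mm and grips with 3 to 60 N. Pads are 19 mm wide; open, the fingers measure 117 mm over their backs; the gripper's body (75 mm by 190 mm) begins 51 mm behind the grasp point.
Start: joints at [-85.972, 30.224, 82.088, -0, 67.689, -10.227], TCP at [0.154, -0.606, 0.248] pointing down, gripper open.
Joint ranges: [-176.69, 176.69], [-43.24, 126.21], [12.49, 139.97], [-82, 262], [0, 151.66], [-163.58, 163.58]. Speed limits (degrees/s): [159.86, 159.86, 180, 180, 180, 180].

INTERFACE

Orientations are given as a 3x3 rotation matrix whose columns are the frame's x, y, z axes.
In Python, from rig import bot, cams, models gives the robot as it stands. The module is installed in compiled form; this text tells all that it offers.
- The arm moves only by the shell command python3 -m handwheel 'ROWS' [OPENING]. ROWS is JSON, a list of rows, each a list of 6 numbers: the shift along the world's x, y, z each as a share of 1 m, from -1 to 1, then the turn, a rotation vector about the world's x, y, z each as a share of 2 rad, from -1 to 1. In form: [[dx, dy, dz, wx, wy, wz], ...]. A call has exactly 8 rows; each row is the pose to reach, as a shift and turn from the pose commanded when the call began; what a row does not reach only later rows make up. A row lasts 1/12 s, in which the tool goes at most 41.7 mm and 7.16 degrees, less where a joint would pass 70% of its speed; a pose out of reach is approached as far as the arm can. A call with a number of a shift or a turn outside -1 to 1 is refused whole. A call with a gripper value outside its range is refused whole. OPENING is the opening, from -1 (shut) to 1 (fully open), so that 0 is half open, set as the call begins (- or left out, the last holds). The fingers move at their own pace and stop on an object; the grip force is fixed at half the most. Time passes only in rows, so rows that repeat a pose let the fingers close, or fill a call up. It gives the time, the measured TCP pose, the force, the opening and the grip force at its end, in the units of the state.
- bot.read_state(): the state, without advancing time (a new reading comes with each control period).
- cams.capture(name): name is "scene" or "top"; returns (picture, depth): 420x560x3 uint8, blue, green, red; 420x560 float32, m along the optical axis (not along the pixel's ray), 0 where there is no reading.
- cams.calibration(name): a dict with "mtx" (3x3 intrinsics, pixels), "R" (3x3) and "t" (3): a world point X has camera coordinates R X + t. Camera axes: x right, y down, z forward; pixel columns grow to the right and rows downward; lengths in m; the calibration is good to about 2 mm. A picture is of the moment at which its call begins. calibration takes no time and is no camera call.
- bot.hand_in(): hands the job in; it is judged then, once.
Trained networks look in the newest picture that a camera, given by its name, has taken for a name from the list of things; names that differ only in an ending like _2 or _b are one class to them, and where a whole thing is asked for, a point or a joint stands for the part that bears it (a point fixed in the world has none). Each returns a list of dicts, best first, with "conf" (0 to 1); they miss things now and then, are a little off and sometimes report something else, mostly with a low value. They report only what shows in the picture. A call takes as long as a camera call. They do not tell look-alikes from the thing itself.
- models.spot_in(query, camera): "position" ([column, row] in pixels, amid what is visible of it).
- models.tip_of(query, camera): "position" ([column, row] in pixels: a listed point, or the origin of a listed thing).
The state is a dict: "time_s": time; "joint_positions": joint angles; "qvel": joint speeds; "tau": joint torques, N m; "position": TCP position; "tcp_rot": TCP orientation; "force": force on the tool from outside, world axes, zero at the start; "moment": the same for the moment, N m; "opening": opening from 0.0 (shut) to 1.0 (fully open); "grasp_force": force on a finger pad.
Only numpy, scipy, OpenCV 4.12 (cv2) and the standard library are available. Lean on these libraries where they do the work, as an engineer would, in place of code of your own. Each camera call takes 0.05 s, during which the arm holds its last target. There are 200 camera calls.

TASK

Pick up the loose stop sleeve and slide it down over the guide pillar of the press base until its sprung balls click into the groove inside the sleeve, then let go and leave it latched there. The balls are not at the same height on every pillar, so feel for the click: work gently, do not force the sleeve hard against the pillar and do not ram it down on to the base plate. Leave the tin, the measuring cylinder and the brass ring where they are.

Things in the scene. Friction and masses are not known exactly. Their poses are not given: they have to be found in the camera images.
- sleeve_center (a point): centre (half-way up, on the axis) of the loose stop sleeve: a dark steel tube standing upright on the bench, 34 mm outside diameter, 52 mm long, 18 mm bore right through, 125 to 235 g; z along the bore, same either end up. Half-way along the bore, hidden inside, is a groove 7 mm wide, 24 mm across; with the balls in it the sleeve's centre is at ball height (within 2 mm)
- press_base: fixed round aluminium plate, 126 mm diameter, 22 mm thick, with one upright steel guide pillar of 16 mm diameter in its middle. Origin: underside of the plate, on the pillar's axis; z up. Two steel balls of 8 mm diameter, each on a 8 N/mm spring, stand 2.5 mm out of the pillar on its +y and -y sides, both at one height that differs from start to start: centres 56 to 82 mm above the origin
- pillar_top (a point): top of the pillar's round dome (radius 8 mm), on its axis, 102 mm above the base's origin. Felt sliding down: nothing on the bare pillar; a 3 to 10 N push back as the sleeve's lower end presses the balls in; up to 3 N drag (either sign when still) for 20 mm or so; then the click: a 4 to 9 N pull down for 3 mm, fading to nothing; then a second push back. Over 25 N on the base is forcing
- tin_center (a point): centre of a closed aluminium sample tin, 64 mm diameter, 60 mm high, standing on the bench; a bystander
- cylinder_center (a point): centre of a white plastic measuring cylinder, 42 mm diameter, 150 mm high, standing on the bench; a bystander
- spacer_center (a point): centre of a flat brass spacer ring, 72 mm outside, 52 mm inside, 16 mm high, lying on the bench; a bystander
Mind the look-alikes: they are no part of the job. There is more than one size of the part that bears sleeve_center; the job needs the smaller.

How it is judged:
By the outcome, as a careful person would: the job done as asked, in the order asked, and still so for the second after the job is handed in, with the robot touching nothing.
It also fails if it takes over 67 s, if anything falls off the work surface, if the arm or the gripper's body presses on something with over 40 N, if the wrist force passes 120 N, or if a joint passes its speed limit or range.

## Working session

There is one attempt and no reset: what is moved stays moved. The work goes in short steps, Python scripts to look and compute and a shell command to move; the robot and the scene stay as the last step left them, time stands still between calls to the robot, and variables do not carry over. Pictures are saved under pics/ and viewed, at most 10 in all, crops included, and the job is handed in when it is done.

```bash
mkdir -p pics
cat > h.py <<'E'
import numpy as np, cv2
from rig import bot,cams,models
def world(cam,px,depth,r=0):
    c=cams.calibration(cam);u,v=px
    d=depth[int(round(v)),int(round(u))]
    p=np.linalg.inv(c['mtx'])@[u,v,1]*d
    return c['R'].T@(p-c['t'])
def cloud(cam,depth):
    c=cams.calibration(cam);v,u=np.nonzero(depth)
    p=np.linalg.inv(c['mtx'])@np.vstack([u,v,np.ones(len(u))])*depth[v,u]
    return (c['R'].T@(p-np.array(c['t']).reshape(3,1))).T,u,v
E
python3 - <<'E'
from h import *
ims=[]
for cam in ['scene','top']:
    im,d=cams.capture(cam);np.save(f'{cam}.npy',d);cv2.imwrite(f'pics/{cam}0.png',im)
    for q in ['sleeve_center','press_base','pillar_top','tin_center','cylinder_center','spacer_center']:
        for r in models.spot_in(q,cam)[:4]:
            print(cam,q,r['conf'],np.round(r['position']),world(cam,r['position'],d).round(3))
    for r in models.tip_of('pillar_top',cam)[:2]: print(cam,'tip',r['conf'],r['position'],world(cam,r['position'],d).round(3))
s=bot.read_state();print(s)
E
```

```text
scene sleeve_center 0.91 [269. 171.] [ 0.442 -0.112  0.063]
scene sleeve_center 0.58 [243. 189.] [ 0.518 -0.105  0.053]
scene press_base 0.56 [269. 282.] [0.584 0.12  0.035]
scene pillar_top 0.95 [268. 286.] [0.587 0.123 0.028]
scene tin_center 0.82 [313. 203.] [0.405 0.017 0.063]
scene cylinder_center 0.79 [178. 120.] [ 0.568 -0.337  0.107]
scene spacer_center 0.93 [377. 368.] [ 0.492  0.361 -0.   ]
scene tip 0.98 [268.3, 263.5] [0.58  0.113 0.102]
scene tip 0.39 [241.0, 191.7] [ 0.521 -0.111  0.038]
top sleeve_center 0.6 [332. 229.] [ 0.442 -0.141  0.068]
top sleeve_center 0.45 [325. 204.] [ 0.512 -0.132  0.01 ]
top press_base 0.86 [231. 180.] [0.575 0.108 0.042]
top pillar_top 0.66 [232. 180.] [0.58  0.107 0.03 ]
top tin_center 0.82 [275. 252.] [0.39  0.001 0.059]
top cylinder_center 0.55 [421. 175.] [ 0.572 -0.369  0.071]
top spacer_center 0.62 [142. 212.] [ 0.507  0.344 -0.001]
top tip 0.85 [227.5, 174.0] [0.581 0.11  0.101]
{'time_s': 0.8, 'joint_positions': array([-8.59719655e+01,  3.02205971e+01,  8.20867855e+01, -7.31042990e-04,
        6.76911910e+01, -1.02264247e+01]), 'qvel': array([-0.03353256, -0.00518164,  0.03542852,  0.0129137 ,  0.13763677,
        0.00440703]), 'tau': array([-6.86321118e-05, -4.39951193e+01, -1.76978230e+01,  6.33493275e-02,
        5.03607688e-02, -2.51986762e-05]), 'position': array([ 0.15392582, -0.60572513,  0.2475847 ]), 'tcp_rot': array([[ 9.69210557e-01,  2.46233419e-01, -1.00261664e-05],
       [ 2.46233419e-01, -9.69210557e-01, -2.56632748e-05],
       [-1.60366222e-05,  2.24043396e-05, -1.00000000e+00]]), 'force': array([-0.08418279, -0.63808653, -0.58481313]), 'moment': array([ 0.02778233, -0.04096448, -0.03459201]), 'grasp_force': 0.0, 'opening': 1.001313650326506}
```

View pics/top0.png

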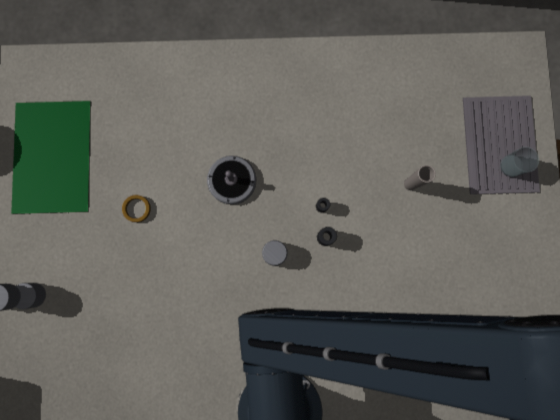

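View pics/scene0.png

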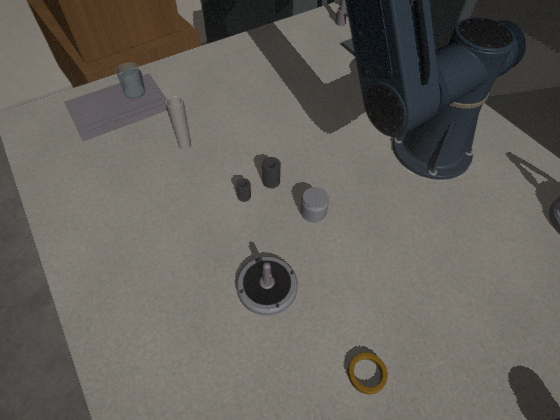

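The top view shows the small sleeve at about (322,205), the larger one at (327,236), the tin at (275,252) and the pillar at (231,177). The scene view shows the small sleeve at (243,189) and the pillar tip at (268,264).

Run:
```python
from h import *
from scipy.optimize import least_squares
def fit(xy,r=None):
    f=lambda p:np.hypot(xy[:,0]-p[0],xy[:,1]-p[1])-(p[2] if r is None else r)
    s=least_squares(f,[*xy.mean(0),r or .02],loss='soft_l1',f_scale=.001);return s.x.round(4),len(xy)
for cam in ['scene','top']:
    im=cv2.imread(f'pics/{cam}0.png');P,u,v=cloud(cam,np.load(cam+'.npy'))
    near=lambda x,y,r:np.hypot(P[:,0]-x,P[:,1]-y)<r
    m=near(.513,-.125,.035); print(cam,'small zmax',np.percentile(P[m,2],[50,95,99]))
    for lo,hi in [(.008,.045),(.046,.06)]:
        k=m&(P[:,2]>lo)&(P[:,2]<hi); print(' small',lo,fit(P[k,:2]),fit(P[k,:2],.017), P[k].mean(0).round(4), P[k].min(0).round(3),P[k].max(0).round(3))
    m=near(.44,-.13,.04); k=m&(P[:,2]>.03); print(' big',np.percentile(P[k,2],[50,99]),P[k].mean(0).round(3),P[k].min(0).round(3),P[k].max(0).round(3))
    m=near(.583,.112,.09)
    k=m&(P[:,2]>.035)&(P[:,2]<.11); print(' pillar',fit(P[k,:2],.008),P[k].mean(0).round(4),P[k].max(0).round(4))
    k=m&(P[:,2]>.005)&(P[:,2]<.03); print(' plate ',(P[k].min(0)+P[k].max(0))/2,P[k].min(0),P[k].max(0),np.median(P[k],0))
    k=near(.5,0,.2)&(P[:,2]<.01); print(' bench z',np.median(P[k,2]))
    c=cams.calibration(cam);
    print(' campos',-c['R'].T@c['t'])
    # outer edge of dark plate ring via pixels: sleeve dark pixels
    for n,x in [('small',(.513,-.125,.026)),('pillartop',(.583,.112,.1))]:
        q=c['mtx']@(c['R']@x+c['t']);print(n,(q/q[2])[:2].round(1))
    q=[(278-100),0]
a=cv2.imread('pics/top0.png')[130:260,190:350];b=cv2.imread('pics/scene0.png')[160:300,205:345]
cv2.imwrite('pics/c.png',np.hstack([cv2.resize(a,None,fx=2.8,fy=2.8,interpolation=3),cv2.resize(b,(340,364),interpolation=2)]))
```

```text
scene small zmax [0.00258365 0.05216186 0.05337162]
 small 0.008 (array([ 0.511 , -0.119 ,  0.0137]), 159) (array([ 0.5094, -0.1225,  0.017 ]), 159) [ 0.5132 -0.1132  0.0282] [ 0.494 -0.132  0.008] [ 0.526 -0.104  0.045]
 small 0.046 (array([ 0.5105, -0.1203,  0.0135]), 115) (array([ 0.5092, -0.121 ,  0.017 ]), 115) [ 0.5106 -0.1204  0.0509] [ 0.493 -0.138  0.046] [ 0.526 -0.105  0.055]
 big [0.06208833 0.07178051] [ 0.433 -0.122  0.058] [ 0.407 -0.149  0.03 ] [ 0.452 -0.103  0.074]
 pillar (array([0.5839, 0.1107, 0.008 ]), 160) [0.5861 0.115  0.0759] [0.5921 0.1206 0.1027]
 plate  [0.58406816 0.1118562  0.01752448] [0.52025861 0.04873668 0.00506216] [0.6478777  0.17497571 0.0299868 ] [0.59139204 0.12081249 0.0219762 ]
 bench z -0.00033474522418900813
 campos [0.76824707 0.4276808  0.80697338]
small [241.2 189.5]
pillartop [266.9 264.4]
top small zmax [0.00190264 0.0540158  0.05580562]
 small 0.008 (array([ 0.5064, -0.1221,  0.0132]), 46) (array([ 0.5093, -0.1239,  0.017 ]), 46) [ 0.505  -0.1219  0.0267] [ 0.484 -0.142  0.008] [ 0.52  -0.107  0.044]
 small 0.046 (array([ 0.5098, -0.1236,  0.0134]), 102) (array([ 0.5102, -0.1238,  0.017 ]), 102) [ 0.5097 -0.1238  0.0525] [ 0.493 -0.141  0.048] [ 0.526 -0.108  0.058]
 big [0.06935584 0.07561102] [ 0.428 -0.129  0.066] [ 0.407 -0.151  0.03 ] [ 0.451 -0.107  0.077]
 pillar (array([0.585, 0.109, 0.008]), 66) [0.5819 0.1075 0.0821] [0.5927 0.1172 0.1061]
 plate  [0.58425303 0.11261485 0.01749331] [0.49706573 0.02608596 0.00501331] [0.67144034 0.19914373 0.02997331] [0.58078253 0.10673356 0.02273893]
 bench z 0.0008856902119465744
 campos [ 3.44054535e-01 -3.39962380e-04  1.32109868e+00]
small [322.7 203.3]
pillartop [226.8 173.3]
```

View pics/c.png

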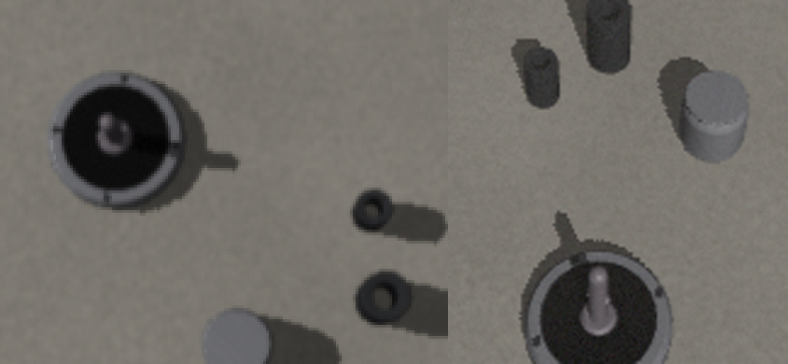

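The crop confirms the smaller sleeve is the upper dark tube, at about (0.510, -0.122). The pillar is at about (0.584, 0.111).

```bash
python3 -m handwheel '[[0.356,0.484,0,0,0,-0.1244],[0.356,0.484,0,0,0,-0.1244],[0.356,0.484,0,0,0,-0.1244],[0.356,0.484,0,0,0,-0.1244],[0.356,0.484,0,0,0,-0.1244],[0.356,0.484,0,0,0,-0.1244],[0.356,0.484,0,0,0,-0.1244],[0.356,0.484,0,0,0,-0.1244]]' 1
```

```text
time_s: 1.47
position: [0.3523, -0.3356, 0.2478]
tcp_rot: [[1.0, -0.001, 0.0], [-0.001, -1.0, -0.001], [0.0, 0.001, -1.0]]
force: [1.1, 0.1, 0.1]
opening: 1.005
grasp_force: 0.0
```

```bash
python3 -m handwheel '[[0.158,0.2136,0,0,0,0],[0.158,0.2136,0,0,0,0],[0.158,0.2136,0,0,0,0],[0.158,0.2136,0,0,0,0],[0.158,0.2136,0,0,0,0],[0.158,0.2136,0,0,0,0],[0.158,0.2136,0,0,0,0],[0.158,0.2136,-0.03,0,0,0]]' 1; python3 -c "
from rig import bot;s=bot.read_state();print(s['position'],s['tcp_rot'])"
```

```text
time_s: 2.13
position: [0.5156, -0.1219, 0.2222]
tcp_rot: [[1.0, 0.005, 0.014], [0.005, -1.0, -0.005], [0.014, 0.005, -1.0]]
force: [1.8, -0.8, 0.4]
opening: 1.001
grasp_force: 0.0
[ 0.51560395 -0.12194792  0.2221662 ] [[ 0.99989057  0.00534234  0.01379485]
 [ 0.00541263 -0.99997253 -0.00506365]
 [ 0.01376742  0.00513776 -0.99989202]]
```

```bash
python3 -m handwheel '[[0,0,-0.035,0,0,0],[0,0,-0.07,0,0,0],[0,0,-0.105,0,0,0],[0,0,-0.13,0,0,0],[0,0,-0.14,0,0,0],[0,0,-0.14,0,0,0],[0,0,-0.14,0,0,0],[0,0,-0.14,0,0,0]]'; python3 -c "
from h import *
s=bot.read_state();print(s['position'],s['tcp_rot'],s['force'])
for cam in ['scene','top']:
    im,d=cams.capture(cam);cv2.imwrite('pics/%s1.png'%cam,im);np.save(cam+'1.npy',d)
cv2.imwrite('pics/c1.png',cv2.resize(cv2.imread('pics/scene1.png')[80:260,160:360],None,fx=3,fy=3))"
```

```text
time_s: 2.8
position: [0.5107, -0.1242, 0.079]
tcp_rot: [[1.0, -0.0, 0.003], [-0.0, -1.0, -0.001], [0.003, 0.001, -1.0]]
force: [-0.4, -0.2, 0.6]
opening: 1.0
grasp_force: 0.0
[ 0.51067842 -0.1242084   0.07903125] [[ 9.99995581e-01 -4.40413199e-05  2.97270333e-03]
 [-3.98329536e-05 -9.99998997e-01 -1.41571413e-03]
 [ 2.97276270e-03  1.41558946e-03 -9.99994579e-01]] [-0.38081739 -0.22631714  0.58615162]
```

View pics/c1.png

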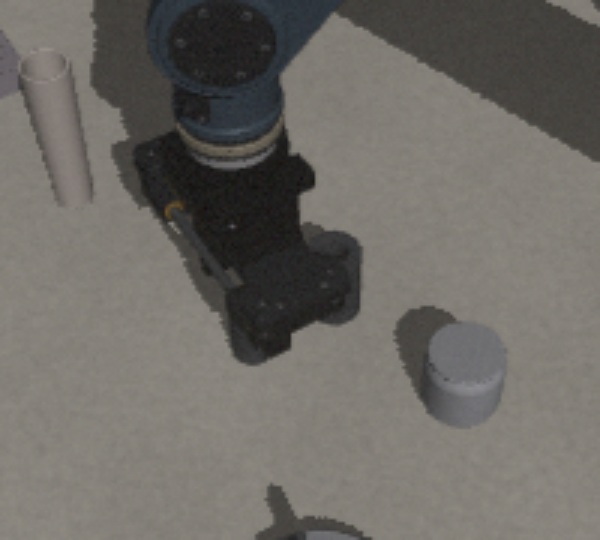

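```bash
python3 -m handwheel '[[0,0,-0.015,0,0,0],[0,0,-0.03,0,0,0],[0,0,-0.036,0,0,0],[0,0,-0.036,0,0,0],[0,0,-0.036,0,0,0],[0,0,-0.036,0,0,0],[0,0,-0.036,0,0,0],[0,0,-0.036,0,0,0]]'; python3 -m handwheel '[[0,0,0,0,0,0],[0,0,0,0,0,0],[0,0,0,0,0,0],[0,0,0,0,0,0],[0,0,0,0,0,0],[0,0,0,0,0,0],[0,0,0,0,0,0],[0,0,0,0,0,0]]' -1
```

```text
time_s: 3.57
position: [0.5099, -0.1238, 0.0423]
tcp_rot: [[1.0, 0.0, 0.001], [0.0, -1.0, -0.001], [0.001, 0.001, -1.0]]
force: [-0.3, 0.1, -0.3]
opening: 1.0
grasp_force: 0.0
time_s: 4.23
position: [0.5094, -0.1236, 0.0415]
tcp_rot: [[1.0, -0.0, -0.0], [-0.0, -1.0, 0.0], [-0.0, -0.0, -1.0]]
force: [-1.0, 0.3, 0.2]
opening: 0.478
grasp_force: 0.0
```

```bash
python3 -m handwheel '[[0,0,0,0,0,0],[0,0,0,0,0,0],[0,0,0,0,0,0],[0,0,0,0,0,0],[0,0,0,0,0,0],[0,0,0,0,0,0],[0,0,0,0,0,0],[0,0,0,0,0,0]]' -1; python3 -m handwheel '[[0,0,0.02,0,0,0],[0,0,0.05,0,0,0],[0,0,0.08,0,0,0],[0,0,0.11,0,0,0],[0,0,0.13,0,0,0],[0,0,0.14,0,0,0],[0,0,0.14,0,0,0],[0,0,0.14,0,0,0]]'
```

```text
time_s: 4.9
position: [0.5094, -0.1236, 0.0415]
tcp_rot: [[1.0, -0.0, -0.0], [-0.0, -1.0, 0.0], [-0.0, -0.0, -1.0]]
force: [0.1, 0.4, 0.3]
opening: 0.387
grasp_force: 30.0
time_s: 5.57
position: [0.5091, -0.1235, 0.1812]
tcp_rot: [[1.0, -0.0, -0.0], [-0.0, -1.0, 0.0], [-0.0, -0.0, -1.0]]
force: [-0.4, -0.3, -2.3]
opening: 0.384
grasp_force: 30.0
```

```bash
python3 -m handwheel '[[0.01,0.033,0,0,0,0],[0.022,0.07,0,0,0,0],[0.034,0.107,0,0,0,0],[0.046,0.145,0,0,0,0],[0.058,0.182,0,0,0,0],[0.068,0.214,0,0,0,0],[0.072,0.227,0,0,0,0],[0.074,0.2325,0,0,0,0]]';python3 -m handwheel '[[0,0,-0.01,0,0,0],[0,0,-0.02,0,0,0],[0,0,-0.028,0,0,0],[0,0,-0.028,0,0,0],[0,0,-0.028,0,0,0],[0,0,-0.028,0,0,0],[0,0,-0.028,0,0,0],[0,0,-0.028,0,0,0]]'
python3 - <<'E'
from h import *
s=bot.read_state();print(s['position'],s['force'])
for cam in ['scene','top']:
    im,d=cams.capture(cam);cv2.imwrite('pics/%s2.png'%cam,im);np.save(cam+'2.npy',d)
    P,u,v=cloud(cam,d)
    for n,lo,hi,R in [('pil',.03,.098,.02),('slv',.113,.15,.03)]:
        k=(np.hypot(P[:,0]-.583,P[:,1]-.109)<R)&(P[:,2]>lo)&(P[:,2]<hi)
        print(cam,n,k.sum(),P[k].mean(0).round(4),P[k].min(0).round(4),P[k].max(0).round(4),u[k].min() if k.any() else 0,u[k].max() if k.any() else 0)
cv2.imwrite('pics/c2.png',cv2.resize(cv2.imread('pics/scene2.png')[200:320,200:340],None,fx=5,fy=5,interpolation=2))
E
```

```text
time_s: 6.23
position: [0.5825, 0.1113, 0.1792]
tcp_rot: [[1.0, 0.003, -0.004], [0.003, -1.0, 0.0], [-0.004, -0.0, -1.0]]
force: [1.1, -0.7, -1.6]
opening: 0.383
grasp_force: 30.0
time_s: 6.9
position: [0.5838, 0.1085, 0.1541]
tcp_rot: [[1.0, -0.001, 0.001], [-0.001, -1.0, -0.0], [0.001, 0.0, -1.0]]
force: [0.2, -0.5, -1.7]
opening: 0.388
grasp_force: 30.0
[0.58381712 0.10851066 0.15412772] [ 0.23293838 -0.49363065 -1.66737387]
scene pil 98 [0.588  0.1157 0.0596] [0.5785 0.1041 0.03  ] [0.5924 0.12   0.0956] 262 270
scene slv 3 [0.5945 0.122  0.1151] [0.5934 0.1218 0.1134] [0.5951 0.1225 0.118 ] 264 265<stdin>:8: RuntimeWarning: Mean of empty slice.
  ret = um.true_divide(
Traceback (most recent call last):
ValueError: zero-size array to reduction operation minimum which has no identity
```

Run:
```python
from h import *
cv2.imwrite('pics/c2.png',cv2.resize(cv2.imread('pics/scene2.png')[200:320,200:340],None,fx=5,fy=5,interpolation=2))
c=cams.calibration('scene')
for x in [(.5838,.1085,.1126),(.5838,.1085,.1646),(.5838,.1085,.1),(.5838,.1085,.022)]:
    q=c['mtx']@(c['R']@x+c['t']);q=q[:2]/q[2];print(q.round(1),((q-[200,200])*5).round())
```

```text
[265.6 260.1] [328. 301.]
[265.3 246.4] [327. 232.]
[265.6 263.2] [328. 316.]
[265.9 280.8] [330. 404.]
```

View pics/c2.png

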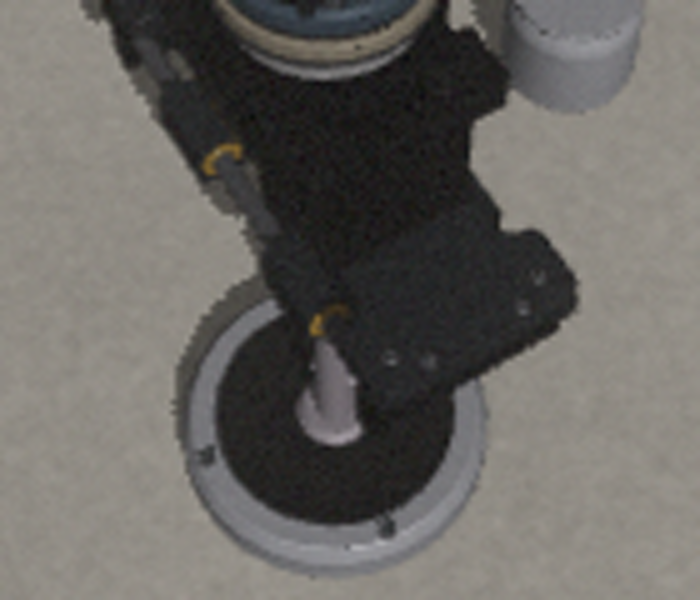

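Run:
```python
from h import *
from scipy.optimize import least_squares
# fit model: rendered silhouettes by edge projection. Maximise gradient along the projected circles
def score_fn(cam,z,r,sgn):
    im=cv2.imread(f'pics/{cam}0.png',0).astype(np.float32);c=cams.calibration(cam)
    g=cv2.GaussianBlur(im,(0,0),.7);th=np.linspace(0,2*np.pi,180,endpoint=False)
    def proj(x,y,rr,zz):
        X=np.stack([x+rr*np.cos(th),y+rr*np.sin(th),0*th+zz]);q=c['mtx']@(c['R']@X+np.array(c['t']).reshape(3,1));return (q[:2]/q[2]).astype(np.float32)
    def s(p):
        d=.002
        a=proj(*p,r-d,z);b=proj(*p,r+d,z)
        A=cv2.remap(g,a[0][None],a[1][None],1);B=cv2.remap(g,b[0][None],b[1][None],1)
        return float(np.median(sgn*(A-B))*0+np.mean(np.clip(sgn*(A-B),0,40)))
    return s
def best(s,x0,w=.008):
    xs=np.arange(-w,w+1e-6,.0005);G=np.array([[s((x0[0]+i,x0[1]+j)) for j in xs] for i in xs])
    m=G>np.quantile(G,.985);W=(G-G[m].min())*m
    i,j=np.unravel_index(G.argmax(),G.shape)
    return (round(x0[0]+xs[i],4),round(x0[1]+xs[j],4)),G.max().round(1),((W.sum(1)@xs)/W.sum()+x0[0]).round(4),((W.sum(0)@xs)/W.sum()+x0[1]).round(4)
for cam in ['scene','top']:
    print(cam,'slv',best(score_fn(cam,.052,.017,-1),(.51,-.1225)))
    print(cam,'slv bore',best(score_fn(cam,.052,.009,-1),(.51,-.1225)))
    print(cam,'plate',best(score_fn(cam,.022,.063,1),(.584,.11)))
    print(cam,'plate in',best(score_fn(cam,.022,.050,-1),(.584,.11)))
    print(cam,'right',cams.calibration(cam)['R'][0].round(2))
    print(cam,'right',cams.calibration(cam)['R'][1].round(2))
im=cv2.imread('pics/scene0.png',0)
for r in [268,270,272,274]: print(r,im[r,258:278])
for r in [186,190,194]: print(r,im[r,232:256])
c=cams.calibration('scene')
for x in [(.5094,-.1236,.052),(.5094,-.1236,.0),(.583,.1085,.1),(.583,.1085,.03)]:
    q=c['mtx']@(c['R']@x+c['t']);print((q/q[2])[:2].round(1))
```

```text
scene slv ((np.float64(0.509), np.float64(-0.1205)), np.float64(16.3), np.float64(0.5094), np.float64(-0.1203))
scene slv bore ((np.float64(0.502), np.float64(-0.1225)), np.float64(15.6), np.float64(0.502), np.float64(-0.12))
scene plate ((np.float64(0.583), np.float64(0.115)), np.float64(12.2), np.float64(0.5831), np.float64(0.115))
scene plate in ((np.float64(0.5835), np.float64(0.1105)), np.float64(38.3), np.float64(0.5835), np.float64(0.1106))
scene right [-0.85  0.53  0.01]
scene right [ 0.42  0.69 -0.58]
top slv ((np.float64(0.5055), np.float64(-0.122)), np.float64(31.5), np.float64(0.5055), np.float64(-0.1219))
top slv bore ((np.float64(0.517), np.float64(-0.1265)), np.float64(24.0), np.float64(0.5172), np.float64(-0.1261))
top plate ((np.float64(0.5845), np.float64(0.1135)), np.float64(10.4), np.float64(0.5846), np.float64(0.1133))
top plate in ((np.float64(0.584), np.float64(0.1095)), np.float64(38.5), np.float64(0.5838), np.float64(0.1093))
top right [-0.03 -1.   -0.  ]
top right [-0.99  0.03 -0.13]
268 [ 28  25  27  33  31  62  90 102 109 111 108  95  68  40  30  35  33  32
  35  32]
270 [36 32 26 27 35 59 77 84 91 94 92 88 65 38 33 29 36 26 31 32]
272 [31 36 30 25 45 61 72 85 91 96 97 89 66 38 33 35 35 34 28 30]
274 [33 27 25 28 32 55 71 85 92 95 96 93 93 65 32 34 26 33 33 31]
186 [127 123  80  71  54  54  51  48  51  40  46  47  38  54  49  47  55  52
  71 119 124 123 122 123]
190 [127 125 125  79  56  43  44  48  52  58  54  50  56  53  49  55  52  47
  59 114 120 121 121 124]
194 [128 126 125 127  84  47  47  48  46  51  51  55  55  53  56  53  52  47
  44 116 123 123 124 124]
[242.2 182.5]
[243.4 195.8]
[266. 263.]
[266.2 278.9]
```

```bash
python3 -m handwheel '[[-0.0005,0.001,-0.003,0,0,0],[-0.0005,0.001,-0.006,0,0,0],[-0.0005,0.001,-0.009,0,0,0],[-0.0005,0.001,-0.0115,0,0,0],[-0.0005,0.001,-0.0135,0,0,0],[-0.0005,0.001,-0.0145,0,0,0],[-0.0005,0.001,-0.0145,0,0,0],[-0.0005,0.001,-0.0145,0,0,0]]'
```

```text
time_s: 7.67
position: [0.5829, 0.1099, 0.1389]
tcp_rot: [[1.0, -0.0, -0.0], [-0.0, -1.0, 0.0], [-0.0, -0.0, -1.0]]
force: [-0.3, 0.4, -0.7]
opening: 0.386
grasp_force: 30.0
```

```bash
python3 -m handwheel '[[0,0,-0.0005,0,0,0],[0,0,-0.001,0,0,0],[0,0,-0.0015,0,0,0],[0,0,-0.002,0,0,0],[0,0,-0.0025,0,0,0],[0,0,-0.003,0,0,0],[0,0,-0.003,0,0,0],[0,0,-0.003,0,0,0]]'
```

```text
time_s: 8.33
position: [0.583, 0.1099, 0.1361]
tcp_rot: [[1.0, 0.0, 0.0], [0.0, -1.0, -0.0], [0.0, 0.0, -1.0]]
force: [1.3, 0.1, -1.8]
opening: 0.386
grasp_force: 30.0
```

```bash
python3 -m handwheel '[[0,0,-0.001,0,0,0],[0,0,-0.002,0,0,0],[0,0,-0.003,0,0,0],[0,0,-0.004,0,0,0],[0,0,-0.005,0,0,0],[0,0,-0.005,0,0,0],[0,0,-0.005,0,0,0],[0,0,-0.005,0,0,0]]'; python3 -c "
from rig import bot;s=bot.read_state();print(s['position'],s['force'],s['moment'])"
```

```text
time_s: 9.0
position: [0.5831, 0.1099, 0.131]
tcp_rot: [[1.0, -0.0, 0.0], [-0.0, -1.0, -0.0], [0.0, 0.0, -1.0]]
force: [0.4, 0.3, -2.0]
opening: 0.387
grasp_force: 30.0
[0.58309298 0.1098533  0.13097681] [ 0.36669066  0.3427172  -1.98040299] [-0.04170448 -0.17235599 -0.01536046]
```

```bash
for i in 1 2 3; do python3 -m handwheel '[[0,0,-0.0005,0,0,0],[0,0,-0.001,0,0,0],[0,0,-0.0015,0,0,0],[0,0,-0.002,0,0,0],[0,0,-0.002,0,0,0],[0,0,-0.002,0,0,0],[0,0,-0.002,0,0,0],[0,0,-0.002,0,0,0]]' | egrep 'pos|force'; done
```

```text
position: [0.583, 0.1099, 0.1291]
force: [1.0, 0.8, -0.9]
grasp_force: 30.0
position: [0.5831, 0.1099, 0.127]
force: [1.3, -0.4, -1.2]
grasp_force: 30.0
position: [0.583, 0.1099, 0.125]
force: [2.2, -0.3, -1.0]
grasp_force: 30.0
```

```bash
for i in 1 2 3; do python3 -m handwheel '[[0,0,-0.0005,0,0,0],[0,0,-0.001,0,0,0],[0,0,-0.0015,0,0,0],[0,0,-0.002,0,0,0],[0,0,-0.002,0,0,0],[0,0,-0.002,0,0,0],[0,0,-0.002,0,0,0],[0,0,-0.002,0,0,0]]' | egrep 'pos|force: \['; done
```

```text
position: [0.583, 0.1099, 0.123]
force: [2.5, -0.7, -1.1]
position: [0.583, 0.1099, 0.121]
force: [3.0, -0.6, -1.0]
position: [0.5831, 0.1099, 0.119]
force: [2.9, -0.3, -1.5]
```

```bash
python3 -m handwheel '[[0.0005,0,-0.0005,0,0,0],[0.0005,0,-0.001,0,0,0],[0.0005,0,-0.0015,0,0,0],[0.0005,0,-0.002,0,0,0],[0.0005,0,-0.002,0,0,0],[0.0005,0,-0.002,0,0,0],[0.0005,0,-0.002,0,0,0],[0.0005,0,-0.002,0,0,0]]' | egrep 'pos|force: \['; for i in 1 2 ; do python3 -m handwheel '[[0,0,-0.0005,0,0,0],[0,0,-0.001,0,0,0],[0,0,-0.0015,0,0,0],[0,0,-0.002,0,0,0],[0,0,-0.002,0,0,0],[0,0,-0.002,0,0,0],[0,0,-0.002,0,0,0],[0,0,-0.002,0,0,0]]' | egrep 'pos|force: \['; done
```

```text
position: [0.5832, 0.1099, 0.1168]
force: [1.6, 0.1, -0.9]
position: [0.5832, 0.1099, 0.1149]
force: [0.4, 0.1, -1.8]
position: [0.5832, 0.1099, 0.1129]
force: [-0.2, 0.8, -2.0]
```

```bash
for i in 1 2 3 4; do python3 -m handwheel '[[0,0,-0.0005,0,0,0],[0,0,-0.001,0,0,0],[0,0,-0.0015,0,0,0],[0,0,-0.002,0,0,0],[0,0,-0.002,0,0,0],[0,0,-0.002,0,0,0],[0,0,-0.002,0,0,0],[0,0,-0.002,0,0,0]]' | egrep 'pos|force: \['; done
```

```text
position: [0.5834, 0.1099, 0.1111]
force: [-0.4, 0.3, -0.7]
position: [0.5835, 0.1099, 0.1091]
force: [1.0, -0.5, -1.5]
position: [0.5834, 0.1099, 0.1071]
force: [0.4, -0.8, -0.6]
position: [0.5836, 0.1098, 0.1051]
force: [0.6, -0.0, -1.3]
```

```bash
for i in 1 2 3 4 5; do python3 -m handwheel '[[0,0,-0.0005,0,0,0],[0,0,-0.001,0,0,0],[0,0,-0.0015,0,0,0],[0,0,-0.0015,0,0,0],[0,0,-0.0015,0,0,0],[0,0,-0.0015,0,0,0],[0,0,-0.0015,0,0,0],[0,0,-0.0015,0,0,0]]' | egrep 'pos|force: \['; done
```

```text
position: [0.5839, 0.1098, 0.1041]
force: [-0.6, -1.7, 5.8]
position: [0.5842, 0.1098, 0.1028]
force: [-0.3, -1.2, 5.6]
position: [0.5842, 0.1099, 0.101]
force: [1.2, -0.5, 5.5]
position: [0.5841, 0.1099, 0.0992]
force: [1.9, -1.7, 4.3]
position: [0.5838, 0.1098, 0.0975]
force: [2.8, -1.1, 3.0]
```

```bash
for i in 1 2 3 4 5; do python3 -m handwheel '[[0,0,-0.0005,0,0,0],[0,0,-0.001,0,0,0],[0,0,-0.0015,0,0,0],[0,0,-0.002,0,0,0],[0,0,-0.0025,0,0,0],[0,0,-0.0025,0,0,0],[0,0,-0.0025,0,0,0],[0,0,-0.0025,0,0,0]]' | egrep 'pos|force: \['; done
```

```text
position: [0.5837, 0.1098, 0.0951]
force: [3.7, -1.5, 4.5]
position: [0.5837, 0.1098, 0.0924]
force: [3.4, -2.1, 2.0]
position: [0.5836, 0.1098, 0.0901]
force: [3.5, -1.5, 4.6]
position: [0.5836, 0.1098, 0.0876]
force: [3.0, -3.1, 3.5]
position: [0.5836, 0.1098, 0.085]
force: [4.7, -3.2, 3.6]
```

```bash
python3 -m handwheel '[[0.0004,-0.0003,-0.0005,0,0,0],[0.0006,-0.0005,-0.001,0,0,0],[0.0006,-0.0005,-0.001,0,0,0],[0.0006,-0.0005,-0.001,0,0,0],[0.0006,-0.0005,-0.001,0,0,0],[0.0006,-0.0005,-0.001,0,0,0],[0.0006,-0.0005,-0.001,0,0,0],[0.0006,-0.0005,-0.001,0,0,0]]' | egrep 'pos|force: \['; for i in 1 2 3 4; do python3 -m handwheel '[[0,0,-0.0005,0,0,0],[0,0,-0.001,0,0,0],[0,0,-0.001,0,0,0],[0,0,-0.001,0,0,0],[0,0,-0.001,0,0,0],[0,0,-0.001,0,0,0],[0,0,-0.001,0,0,0],[0,0,-0.001,0,0,0]]' | egrep 'pos|force: \['; done
```

```text
position: [0.5838, 0.1096, 0.0839]
force: [3.7, -0.5, 3.3]
position: [0.5838, 0.1095, 0.0829]
force: [3.0, -1.1, 2.8]
position: [0.5838, 0.1094, 0.082]
force: [1.6, 0.9, 3.9]
position: [0.5838, 0.1095, 0.0807]
force: [1.9, 1.3, -0.2]
position: [0.5837, 0.1094, 0.0795]
force: [2.7, 1.9, -5.4]
```

```bash
for i in 1 2; do python3 -m handwheel '[[0,0,-0.0005,0,0,0],[0,0,-0.001,0,0,0],[0,0,-0.001,0,0,0],[0,0,-0.001,0,0,0],[0,0,-0.001,0,0,0],[0,0,-0.001,0,0,0],[0,0,-0.001,0,0,0],[0,0,-0.001,0,0,0]]' | egrep 'pos|force: \['; done
```

```text
position: [0.5837, 0.1094, 0.0789]
force: [0.9, 0.2, -5.0]
position: [0.5837, 0.1094, 0.078]
force: [-0.9, 0.5, -3.5]
```

```bash
for i in 1 2; do python3 -m handwheel '[[0,0,-0.0005,0,0,0],[0,0,-0.001,0,0,0],[0,0,-0.001,0,0,0],[0,0,-0.001,0,0,0],[0,0,-0.001,0,0,0],[0,0,-0.001,0,0,0],[0,0,-0.001,0,0,0],[0,0,-0.001,0,0,0]]' | egrep 'time|pos|force: \['; done
```

```text
time_s: 29.67
position: [0.5841, 0.1094, 0.0771]
force: [-0.6, -0.2, -2.2]
time_s: 30.33
position: [0.584, 0.1094, 0.0761]
force: [-0.4, 0.4, -1.6]
```

```bash
for i in 1 2; do python3 -m handwheel '[[0,0,0,0,0,0],[0,0,0,0,0,0],[0,0,0,0,0,0],[0,0,0,0,0,0],[0,0,0,0,0,0],[0,0,0,0,0,0],[0,0,0,0,0,0],[0,0,0,0,0,0]]' 0.6; done; python3 -m handwheel '[[0,0,0.01,0,0,0],[0,0,0.03,0,0,0],[0,0,0.06,0,0,0],[0,0,0.09,0,0,0],[0,0,0.12,0,0,0],[0,0,0.15,0,0,0],[0,0,0.17,0,0,0],[0,0,0.17,0,0,0]]'
python3 -m handwheel '[[-0.02,-0.02,0,0,0,0],[-0.05,-0.05,0,0,0,0],[-0.07,-0.08,0,0,0,0],[-0.09,-0.12,0,0,0,0],[-0.1,-0.16,0,0,0,0],[-0.11,-0.18,0,0,0,0],[-0.11,-0.18,0,0,0,0],[-0.11,-0.18,0,0,0,0]]'
python3 - <<'E'
from h import *
im,d=cams.capture('scene');cv2.imwrite('pics/s3.png',im)
P,u,v=cloud('scene',d)
m=np.hypot(P[:,0]-.5838,P[:,1]-.1095)<.026
k=m&(P[:,2]>.03);print(k.sum(),np.sort(P[k,2])[-40:].round(4))
r=np.hypot(P[:,0]-.5838,P[:,1]-.1105);k2=k&(r>.010)&(r<.015);print('ring top',np.percentile(P[k2,2],[25,50,75]),k2.sum())
cv2.imwrite('pics/c3.png',cv2.resize(im[150:410,180:420],None,fx=2.2,fy=2.2,interpolation=2))
E
```

```text
time_s: 31.0
position: [0.5841, 0.1094, 0.0761]
tcp_rot: [[1.0, 0.0, 0.0], [0.0, -1.0, -0.0], [0.0, 0.0, -1.0]]
force: [0.1, 0.5, 0.1]
opening: 0.792
grasp_force: 0.0
time_s: 31.67
position: [0.584, 0.1094, 0.076]
tcp_rot: [[1.0, 0.0, -0.0], [0.0, -1.0, 0.0], [-0.0, -0.0, -1.0]]
force: [-0.6, -0.2, -0.3]
opening: 0.799
grasp_force: 0.0
time_s: 32.33
position: [0.587, 0.1095, 0.2523]
tcp_rot: [[1.0, 0.0, 0.012], [0.0, -1.0, 0.0], [0.012, -0.0, -1.0]]
force: [0.7, -0.9, 0.8]
opening: 0.798
grasp_force: 0.0
time_s: 33.0
position: [0.4733, -0.0715, 0.2459]
tcp_rot: [[1.0, -0.003, -0.001], [-0.003, -1.0, 0.001], [-0.001, -0.001, -1.0]]
force: [0.6, 0.9, 0.9]
opening: 0.797
grasp_force: 0.0
386 [0.0972 0.0973 0.0974 0.0975 0.0976 0.0976 0.098  0.0983 0.0983 0.0983
 0.0986 0.0988 0.0988 0.099  0.0995 0.0995 0.0995 0.0997 0.0997 0.0998
 0.0999 0.0999 0.1    0.1002 0.1002 0.1002 0.1003 0.1005 0.1007 0.1008
 0.1008 0.101  0.1012 0.1012 0.1013 0.1014 0.1015 0.1017 0.1029 0.1038]
ring top [0.08420313 0.08517491 0.08574968] 78
```

View pics/c3.png

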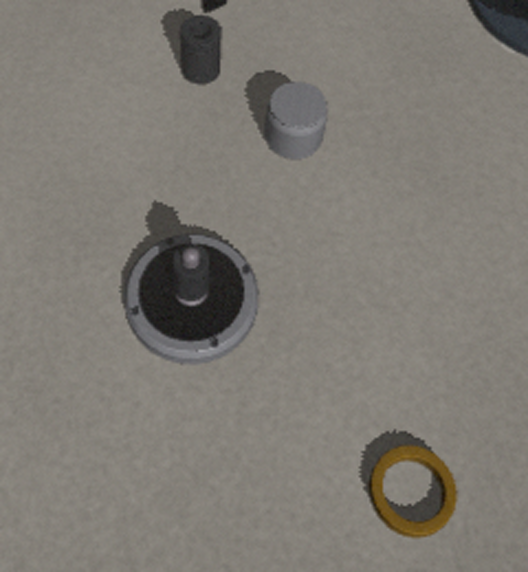

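The sleeve sits on the pillar at crop (192,275), held clear of the plate, with its top at about 85 to 86 mm. That puts its centre near 60 mm, which agrees with where the click was felt. The tin and the ring have not moved.

```bash
python3 -c "
from rig import bot;print(bot.hand_in())"
```

```text
the job is handed in; nothing more can be done
None
```

The small sleeve is latched on the guide pillar: I felt the click, let go, confirmed by camera that it stayed up, and handed the job in at about 33 s.

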